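Make the leak-test rig safe and lock its guard open

ROBOT

A 6-joint arm with a two-finger parallel gripper is mounted at the origin on the work surface. World frame = base frame: x ahead of the robot, y to its left, z up, the work surface at z = 0. Lengths are in m, angles in rad, forces in N, time in s.
With the tool pointing down it reaches from about 0.25 to 0.725 m from the base axis. Payload 4 kg.
Tool frame: the origin (TCP) lies on the centre line of the jaws, within the pads' length; the fingertips stand 17 mm ahead of it and the grasp point (between the pads) lies 2 mm behind it; z points along the fingers, x is the direction in which the jaws open and shut, and the axes are right-handed (so a half turn about z gives the same grasp; the last joint's range is limited). The gripper opens to 85 mm and grips with 20 to 120 N. Pads are 22 mm wide; open, the fingers measure 114 mm over their backs; the gripper's body (76 mm by 85 mm) begins 54 mm behind the grasp point. The pads swing forward as they close: fully open they stand 13 mm farther back than shut.
Start: joints at [1.287, 0.241, 0.005, 1.335, 0, 1.571], TCP at [0.14, 0.48, 0.248] pointing down, gripper open.
Joint ranges: [-2.72, 2.72], [-1.05, 1.87], [-1.09, 1.28], [-1.99, 2.15], [-1.42, 1.44], [-3.14, 3.14]. Speed limits (rad/s): [2.79, 2.79, 3.14, 3.14, 3.14, 3.14].

INTERFACE

Orientations are given as a unit quaternion [x, y, z, w].
In Python, from workcell import bot gives the robot as it stands.
- The arm moves only by the tool jog_arm, never from a script. Its arguments are lists of equal length, an entry for each row: "jaw": the closure, from 0 (fully open) to 1 (shut); "linear": the shift along the tool's x, y, z in m, a list of three; "delta_rot": the turn, a rotation vector about the tool's x, y, z in degrees, a list of three. A call has exactly 8 rows; each row is the pose to reach, as a shift and turn from the pose commanded when the call began, along the tool's axes at that moment; what a row does not reach only later rows make up. A row lasts 1/12 s, in which the tool goes at most 41.7 mm and 7.16 degrees, less where a joint would pass 70% of its speed; a pose out of reach is approached as far as the arm can. A call with a gripper value outside its range is refused whole. The fingers move at their own pace and stop on an object; the grip force is fixed at half the most. Time passes only in rows, so rows that repeat a pose let the fingers close, or fill a call up. It gives the time, the measured TCP pose, the force and the opening at its end, in the units of the state.
- bot.get_obs(): the state, without advancing time (a new reading comes with each control period).
- bot.camera(name): name is "scene" or "top" or "wrist"; returns (picture, depth): 400x640x3 uint8, red, green, blue; 400x640 float32, m along the optical axis (not along the pixel's ray), 0 where there is no reading.
- bot.calibration(name): a dict with "fovy" (degrees; the focal length in pixels is half the picture's height over the tangent of half this angle, whatever the lens; pixels are square), "cx", "cy" (the principal point, pixels), "k1" (the pictures are not rectified: a ray, as slopes to the right and down, at radius r is drawn at 1 + k1 r^2 times it, then the intrinsics apply), "origin" and "orientation" of the camera in the world. Camera axes: x right, y down, z forward; pixel columns grow to the right and rows downward; lengths in m; the calibration is good to about 2 mm. A picture is of the moment at which its call begins: read the wrist's pose just before it. calibration takes no time and is no camera call; for the wrist camera it gives the pose at the moment of the call.
- bot.job_done(): hands the job in, once; it reports no verdict.
The state is a dict: "clock": time; "joint_pos": joint angles; "joint_vel": joint speeds; "tau": joint torques, N m; "eef_pos": TCP position; "tool_rot": TCP orientation; "ft_force": force on the tool from outside, world axes, zero at the start; "ft_torque": the same for the moment, N m; "grip_width": finger opening in m.
Only numpy, scipy, OpenCV 4.12 (cv2) and the standard library are available. Lean on these libraries where they do the work, as an engineer would, in place of code of your own. Each camera call takes 0.05 s, during which the arm holds its last target.

TASK

The leak test is over. First shut the air: turn the red handle of the cock its full quarter turn, until it stands square across its pipe against the stop; only then pull up the black spring knob and slide the clear guard cover all the way open, until the plunger has dropped fully home in its second hole and locks the cover open. Let go of everything, and leave the other things on the bench where they are.

Things in the scene. Friction and masses are not known exactly. Their poses are not given: they have to be found in the camera images.
- rig: the test rig, bolted down: green box 180 (x) by 380 (y) mm, top at z = 100 mm, on a dark base plate 8 mm thick from x = -160 to +120 and y = -310 to +285 mm. Origin: on the bench under the middle of the box; x points away from the robot, y along the rig, the way the cover opens. Under the shut cover is an open chamber with a blue flanged part
- cover (a joint): guard cover, clear panel in an aluminium frame, 212 mm (rig x, -122 to +90) by 180 mm (y) by 8 mm, top at z = 124 mm. Value in m: 0 shut (centre at rig y = -90 mm), 0.170 fully open at its end stop (moves to rig +y). Slides on rails with about 3 N of friction, 3 N more while the pin rides on the bar
- plunger (a joint): index plunger on the cover, value in m: lift of the knob, 0 = pin fully home in a hole, at most 0.014. The 10 mm round-nosed pin sits 10 mm deep in the steel index bar on the rig's front edge, which has a hole for cover = 0 and one for 0.170. Lifted 11 mm it is clear. Spring: 8 N at 0, 15 N at 0.014. Let go between the holes, it rides on the bar (0.010) and drops into the next hole by itself
- knob_mid (a point): middle of the plunger's upright round black knob, 32 mm in diameter, 25 mm high; moves with cover and lift. Seated: this point at z = 164 mm, knob top 177, underside 152 mm, over a sleeve 21 mm thick. At rig x = -102 mm and, cover shut, rig y = -65 mm. Free room all round it down to the cover, 28 mm below the knob
- bar_mid (a point): middle of the black grab bar on the cover, a rod 12 mm thick, 80 mm long along rig x, axis at z = 162 mm, on two posts 10 mm thick at its ends; at rig x = -20 mm and, cover shut, rig y = -167 mm. The cover can be pushed or drawn by it
- air_cock (a joint): turn of the cock's handle in rad: 0 open (handle in line with its pipe, pointing to rig +x), 1.571 shut (square across the pipe, pointing to rig -y) against a hard stop; grows clockwise seen from above. About 0.3 N m of friction; stays where it is left. Shutting it also vents the tested part
- cock_axis (a point): point on the cock's vertical turning axis at the height of the handle's middle (z = 116 mm), at rig x = -70, y = -255 mm. The pipe runs along rig x under it, axis at z = 66 mm, 21 mm thick; the green box's end wall is at rig y = -190 mm, a gauge 47 mm across stands on the pipe at rig x = +45 mm, up to z = 137 mm
- cock_grip (a point): middle of the red handle sleeve, 60 mm long, 20 mm wide and 9 mm thick, 67 mm from the turning axis (the sleeve reaches from 37 to 97 mm); z = 116 mm; turns with the handle
- wrench: steel wrench lying on the left ledge of the rig's base plate, leave alone
- flange: blue square flange 100 mm wide, 14 mm thick, lying on the bench, leave alone
- tee: brass tee fitting, 68 mm long, 34 mm high, leave alone
- leak_spray: white bottle with red cap, 140 mm tall, leave alone
- pipe_stub: steel pipe off-cut with two couplings, 150 mm long, 37 mm high, leave alone
- bolt_tray: blue tray of bolts, 110 by 150 by 35 mm, leave alone
- pipe_shears: yellow pipe shears lying on the bench, 280 mm long, leave alone

How it is judged:
By the outcome, as a careful person would: the job done as asked, in the order asked, and still so for the second after the job is handed in, with the robot touching nothing.
It also fails if it takes over 67 s, if anything falls off the work surface, if the arm or the gripper's body presses on something with over 40 N, if the wrist force passes 120 N, or if a joint passes its speed limit or range.

## Working session

There is one attempt and no reset: what is moved stays moved. The work goes in short steps, Python scripts to look and compute and a tool call to move; the robot and the scene stay as the last step left them, time stands still between calls to the robot, and variables do not carry over. Pictures are saved under pics/ and viewed, and the job is handed in when it is done.

Besides the shell and the picture viewer there is one more tool, called after ">>>" as a command line: name --argument value ..., lists and objects as JSON in quotes. jog_arm: Moves the arm, as the interface text tells. Its arguments: {"type":"object","properties":{"jaw":{"type":"array","items":{"type":"number"}},"linear":{"type":"array","items":{"type":"array","items":{"type":"number"}}},"delta_rot":{"type":"array","items":{"type":"array","items":{"type":"number"}}}},"required":["jaw","linear","delta_rot"]}

```bash
ls; mkdir -p pics; python3 - <<'E'
from workcell import bot
import cv2
print(bot.get_obs())
for n in ("scene","top"):
    print(n,bot.calibration(n))
    im,d=bot.camera(n)
    cv2.imwrite(f"pics/{n}0.png",im[:,:,::-1]); 
    import numpy as np; np.save(f"pics/{n}0_d.npy",d)
print(bot.get_obs()["clock"])
E
```

```text
pics
{'clock': 0.0, 'joint_pos': array([ 1.28700929e+00,  2.41408747e-01,  3.70275817e-03,  1.33518302e+00,
       -2.65272212e-05,  1.57080624e+00]), 'joint_vel': array([-0.00024984, -0.00112667,  0.00020402, -0.00133354,  0.001616  ,
        0.00035292]), 'tau': array([-1.37337778e-03, -3.72316325e+01,  2.52408886e+01,  1.68764050e-02,
        5.23605377e-05,  9.35322561e-06]), 'eef_pos': array([0.13983578, 0.47942242, 0.24740683]), 'tool_rot': array([ 8.00000406e-01,  5.99998546e-01, -8.29109736e-04,  6.38422910e-04]), 'ft_force': array([ 0.71980018,  0.80818341, -0.03277122]), 'ft_torque': array([-0.02540752, -0.00788501,  0.00767153]), 'grip_width': 0.08548324666886643}
scene {'fovy': 42.70522162750288, 'cx': 318.4861435464666, 'cy': 201.81932062405536, 'k1': 0.006047722844235926, 'origin': array([ 1.55936021, -0.89031372,  1.00124152]), 'orientation': array([ 0.80249512,  0.37248437, -0.1864862 , -0.42717662])}
top {'fovy': 46.567426713181824, 'cx': 318.6588617160318, 'cy': 198.29765526083946, 'k1': -0.0906718838019149, 'origin': array([ 0.29296471, -0.02161871,  1.50472697]), 'orientation': array([ 0.70957133, -0.69779599,  0.06249092, -0.07539335])}
0.1
```

View pics/scene0.png

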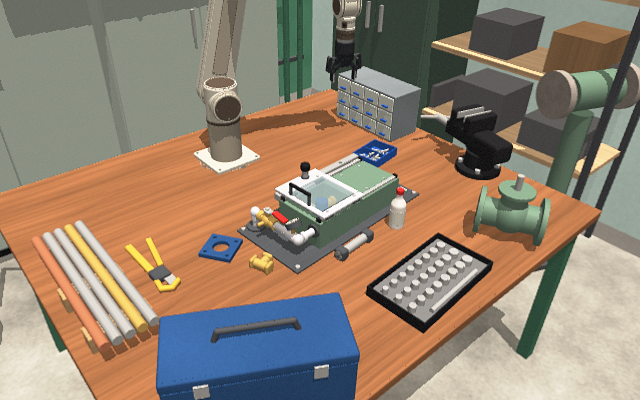

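View pics/top0.png

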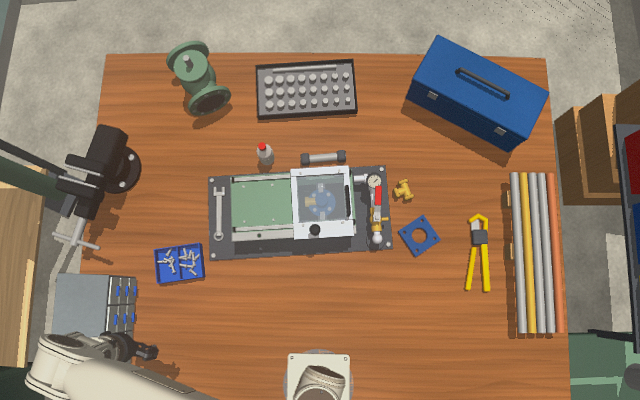

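The top view shows the rig with its knob at (315,230), the grab bar at (347,198), the red handle at (379,195), and base plate corners near (209,178), (385,166), (391,248) and (214,260). I'll write helpers and zoom in.

```bash
cat > h.py <<'E'
import numpy as np, cv2
from scipy.spatial.transform import Rotation as R
def K(c):
    f=200/np.tan(np.radians(c["fovy"])/2)
    return np.array([[f,0,c["cx"]],[0,f,c["cy"]],[0,0,1.]])
def dist(c): return np.array([c["k1"],0,0,0.])
def rays(c,uv):
    uv=np.asarray(uv,float).reshape(-1,1,2)
    s=cv2.undistortPoints(uv,K(c),dist(c)).reshape(-1,2)
    return np.c_[s,np.ones(len(s))]
def world(c,uv,d):
    return np.asarray(c["origin"])+R.from_quat(c["orientation"]).apply(rays(c,uv)*np.asarray(d).reshape(-1,1))
def atz(c,uv,z):
    r=R.from_quat(c["orientation"]).apply(rays(c,uv)); o=np.asarray(c["origin"])
    return o+r*((z-o[2])/r[:,2:3])
def proj(c,P):
    q=R.from_quat(c["orientation"]).inv(); p=q.apply(np.atleast_2d(P)-c["origin"])
    return cv2.projectPoints(p.reshape(-1,1,3),np.zeros(3),np.zeros(3),K(c),dist(c))[0].reshape(-1,2)
def tri(cs,uvs):
    A=np.zeros((3,3));b=np.zeros(3);L=[]
    for c,uv in zip(cs,uvs):
        r=R.from_quat(c["orientation"]).apply(rays(c,[uv]))[0]; r/=np.linalg.norm(r)
        M=np.eye(3)-np.outer(r,r);A+=M;b+=M@c["origin"];L.append((M,c["origin"]))
    p=np.linalg.solve(A,b); return p,[np.linalg.norm(M@(p-o)) for M,o in L]
E
python3 - <<'E'
import cv2,numpy as np
im=cv2.imread("pics/top0.png")
cv2.imwrite("pics/top0z.png",cv2.resize(im[150:270,200:400],None,fx=4,fy=4,interpolation=cv2.INTER_CUBIC))
im=cv2.imread("pics/scene0.png")
cv2.imwrite("pics/scene0z.png",cv2.resize(im[150:275,230:430],None,fx=4,fy=4,interpolation=cv2.INTER_CUBIC))
from h import *
from workcell import bot
c=bot.calibration("top");d=np.load("pics/top0_d.npy")
for n,p in dict(k=(315,230),bar=(347,198),h=(379,195),ax=(377,217),c1=(209,178),c2=(385,166),c3=(391,248),c4=(214,260)).items():
    print(n,world(c,[p],[d[p[1],p[0]]]).round(4),atz(c,[p],.008).round(4))
E
```

```text
k [[0.4623 0.0139 0.178 ]] [[0.4839 0.0185 0.008 ]]
bar [[ 0.5586 -0.0775  0.1719]] [[ 0.5913 -0.0844  0.008 ]]
h [[ 0.5794 -0.1768  0.1215]] [[ 0.6029 -0.1895  0.008 ]]
ax [[ 0.5138 -0.1717  0.1084]] [[ 0.5297 -0.1825  0.008 ]]
c1 [[0.6523 0.3762 0.0089]] [[0.6525 0.3765 0.008 ]]
c2 [[ 7.039e-01 -2.112e-01  2.000e-04]] [[ 0.7018 -0.2103  0.008 ]]
c3 [[ 0.4295 -0.2274  0.0063]] [[ 0.4294 -0.2272  0.008 ]]
c4 [[3.810e-01 3.449e-01 1.000e-04]] [[0.3806 0.343  0.008 ]]
```

View pics/top0z.png

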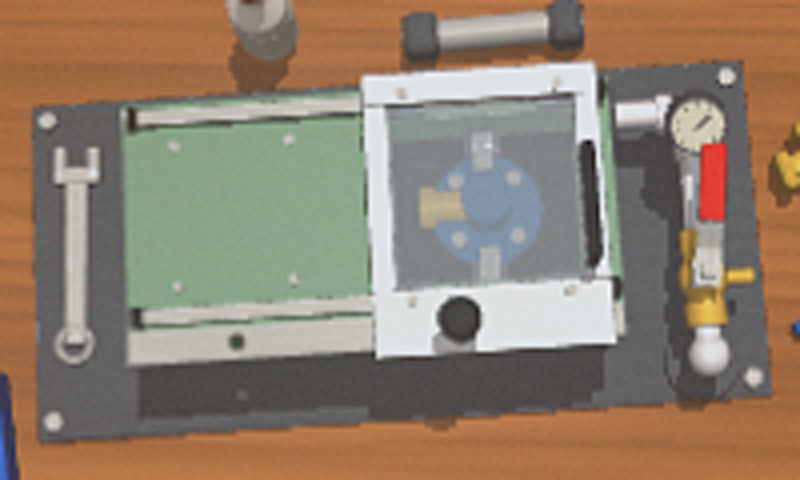

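View pics/scene0z.png

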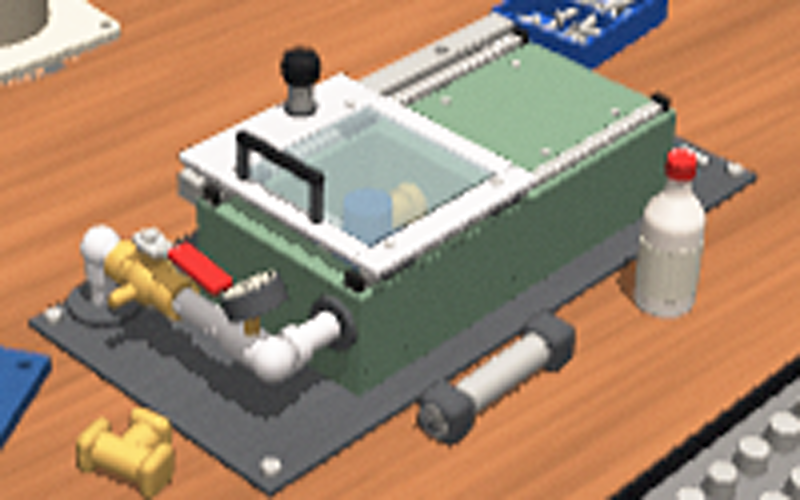

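```bash
python3 - <<'E'
from h import *
from workcell import bot
from scipy.optimize import least_squares
c=bot.calibration("top");s=bot.calibration("scene")
z=lambda p:(np.array(p)+.5)/4-.5+[200,150]
zs=lambda p:(np.array(p)+.5)/4-.5+[230,150]
C=atz(c,[z(p) for p in [(34,106),(742,62),(771,393),(40,441)]],.008)
L=np.array([(120,285),(120,-310),(-160,-310),(-160,285)])/1000
def T(x,P): 
    a=x[2];return np.array(P)@np.array([[np.cos(a),np.sin(a)],[-np.sin(a),np.cos(a)]])+x[:2]
r=least_squares(lambda x:(T(x,L)-C[:,:2]).ravel(),[.53,.08,0]);print(r.x,np.degrees(r.x[2]),(r.fun.reshape(-1,2)*1e3).round(1))
for n,a,b,l in [("knob",(460,320),(300,67),(-.102,-.065)),("bar",(591,204),(281,160),(-.02,-.167)),("grip",(712,182),(200,268),(-.003,-.255))]:
    p,e=tri([c,s],[z(a),zs(b)]);print(n,p.round(4),"err",np.round(e,4),"pred",T(r.x,[l]).round(4))
print("axis",T(r.x,[(-.07,-.255)]))
E
```

```text
[0.56248145 0.0877836  0.08006094] 4.587153828681861 [[ 0.4  1.6]
 [ 2.1 -0.9]
 [-2.1 -2.4]
 [-0.4  1.7]]
knob [0.465  0.0154 0.1646] err [0. 0.] pred [[0.466  0.0148]]
bar [ 0.5541 -0.0782  0.1589] err [0.0013 0.0013] pred [[ 0.5559 -0.0803]]
grip [ 0.5798 -0.1733  0.1168] err [0.0002 0.0002] pred [[ 0.5799 -0.1666]]
axis [[ 0.51309941 -0.17199787]]
```

```bash
python3 - <<'E'
from h import *
from workcell import bot
for n,roi in (("top",(160,215,365,390)),("scene",(205,230,265,300))):
    c=bot.calibration(n);im=cv2.imread(f"pics/{n}0.png").astype(int)
    m=(im[:,:,2]>140)&(im[:,:,1]<70)&(im[:,:,0]<70)
    k=np.zeros_like(m);k[roi[0]:roi[1],roi[2]:roi[3]]=1;m&=k
    v,u=np.nonzero(m);P=atz(c,np.c_[u,v],.1195)[:,:2]
    rct=cv2.minAreaRect((P*1000).astype(np.float32));w,V=np.linalg.eigh(np.cov(P.T))
    print(n,len(u),rct,P.mean(0),np.degrees(np.arctan2(*V[::-1,1])),np.c_[u,v].mean(0))
E
```

```text
top 118 ((579.8687133789062, -173.93011474609375), (18.315288543701172, 56.321353912353516), 89.53385162353516) [ 0.58062855 -0.17324575] 176.30818677487656 [377.76271186 194.72881356]
scene 87 ((580.8314819335938, -175.358154296875), (20.38153076171875, 64.21009826660156), 87.54124450683594) [ 0.5826688  -0.17527165] 175.52172093579242 [279.77011494 216.6091954 ]
```

```bash
cat >> h.py <<'E'
def plan(o,xyz,yaw_deg):
    "tool-frame shift and turn to go from the measured pose to xyz, pointing down, tool x at world yaw"
    r=R.from_quat(o["tool_rot"]); a=np.radians(yaw_deg)
    t=R.from_matrix(np.c_[[np.cos(a),np.sin(a),0],[np.sin(a),-np.cos(a),0],[0,0,-1]])
    return r.inv().apply(np.array(xyz)-o["eef_pos"]).round(4), np.degrees((r.inv()*t).as_rotvec()).round(2)
E
python3 - <<'E'
from h import *; from workcell import bot
print(plan(bot.get_obs(),(.573,-.174,.200),87.5))
E
```

```text
(array([-0.506 ,  0.5988,  0.0485]), array([-1.000e-02,  1.100e-01, -1.376e+01]))
```

>>> jog_arm --jaw '[0.4,0.4,0.4,0.4,0.4,0.4,0.4,0.4]' --linear '[[-0.012,0.014,0],[-0.036,0.042,0],[-0.061,0.072,0],[-0.086,0.102,0],[-0.111,0.132,0],[-0.136,0.162,0],[-0.161,0.191,0],[-0.186,0.22,0]]' --delta_rot '[[0,0,-1],[0,0,-3],[0,0,-5],[0,0,-7],[0,0,-9],[0,0,-11],[0,0,-13],[0,0,-13.8]]'

```text
clock: 0.77
eef_pos: [0.2995, 0.238, 0.2481]
tool_rot: [0.721, 0.692, -0.0, 0.0]
ft_force: [1.0, 0.3, 0.4]
grip_width: 0.0512
```

```bash
python3 - <<'E'
from h import *; from workcell import bot
o=bot.get_obs();print(o["eef_pos"],o["grip_width"],o["clock"]);print(plan(o,(.573,-.174,.200),87.5))
E
```

```text
[0.29945426 0.23800977 0.24809346] 0.05124146725806902 0.7667
(array([-0.4004,  0.2903,  0.0481]), array([-0.01,  0.01,  0.14]))
```

>>> jog_arm --jaw '[0.4,0.4,0.4,0.4,0.4,0.4,0.4,0.4]' --linear '[[-0.028,0.02,0],[-0.056,0.04,0],[-0.084,0.06,0],[-0.112,0.08,0],[-0.14,0.1,0],[-0.168,0.12,0],[-0.196,0.14,0],[-0.224,0.16,0]]' --delta_rot '[[0,0,0],[0,0,0],[0,0,0],[0,0,0],[0,0,0],[0,0,0],[0,0,0],[0,0,0]]'

```text
clock: 1.43
eef_pos: [0.4497, 0.0075, 0.248]
tool_rot: [0.722, 0.692, -0.0, -0.0]
ft_force: [0.0, 0.1, 0.3]
grip_width: 0.0515
```

>>> jog_arm --jaw '[0.4,0.4,0.4,0.4,0.4,0.4,0.4,0.4]' --linear '[[-0.026,0.02,0],[-0.052,0.04,0],[-0.078,0.058,0],[-0.104,0.076,0.01],[-0.13,0.096,0.02],[-0.155,0.114,0.03],[-0.17,0.126,0.04],[-0.176,0.13,0.048]]' --delta_rot '[[0,0,0],[0,0,0],[0,0,0],[0,0,0],[0,0,0],[0,0,0],[0,0,0],[0,0,0]]'

```text
clock: 2.1
eef_pos: [0.5724, -0.1747, 0.1982]
tool_rot: [0.723, 0.691, -0.001, -0.0]
ft_force: [0.8, 0.8, 0.3]
grip_width: 0.0515
```

```bash
python3 - <<'E'
from h import *; from workcell import bot
import pickle
o=bot.get_obs();print(o["eef_pos"],o["grip_width"],o["clock"]);print(plan(o,(.573,-.174,.116),87.5))
c=bot.calibration("wrist");im,d=bot.camera("wrist");cv2.imwrite("pics/w1.png",im[:,:,::-1])
pickle.dump((o,c,d),open("pics/w1.pkl","wb"));print(c)
E
```

```text
[ 0.57241205 -0.17471144  0.19819505] 0.05147450988571256 2.1
(array([0.0008, 0.0007, 0.0822]), array([-0.08,  0.01, -0.11]))
{'fovy': 70.32025385852047, 'cx': 320.5060852706174, 'cy': 199.82441288666413, 'k1': 0.0029169704207342717, 'origin': array([ 0.49144917, -0.17200811,  0.32491318]), 'orientation': array([0.71377468, 0.68213858, 0.10988441, 0.11462146])}
```

View pics/w1.png

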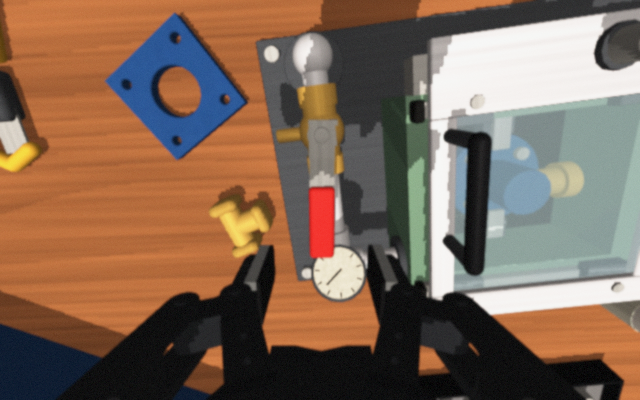

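The wrist picture shows the red sleeve from (322,187) to (322,256), the cock's axis bolt at (321,133), the gauge at (339,272) and the jaws straddling the handle's line. I'll check it against my position estimate.

```bash
python3 - <<'E'
from h import *; import pickle
from workcell import bot
o,c,d=pickle.load(open("pics/w1.pkl","rb"))
im=cv2.imread("pics/w1.png").astype(int)
m=(im[:,:,2]>140)&(im[:,:,1]<70)&(im[:,:,0]<70);m[:,:280]=0;m[:,360:]=0
v,u=np.nonzero(m);P=atz(c,np.c_[u,v],.1205)[:,:2];print(cv2.minAreaRect((P*1000).astype(np.float32)),np.median(d[m]),P.mean(0))
Q=world(c,np.c_[u,v],d[m]);print("depth pts",np.median(Q,0))
print("axis",atz(c,[(321,133)],.125), "gauge top",atz(c,[(339,272)],.137))
ct=bot.calibration("top")
uv=np.c_[u,v].mean(0);print(tri([ct,c],[(377.76,194.73),uv]))
E
```

```text
((578.2034301757812, -175.68572998046875), (19.17767333984375, 59.004520416259766), 88.19629669189453) 0.2198509 [ 0.57672213 -0.17539381]
depth pts [ 0.57595403 -0.17540434  0.12124533]
axis [[ 0.50905114 -0.17236681  0.125     ]] gauge top [[ 0.61183397 -0.16328363  0.137     ]]
(array([ 0.5846957 , -0.17553372,  0.10011956]), [np.float64(0.0001960699148028548), np.float64(0.00019606991480289825)])
```

```bash
python3 - <<'E'
from h import *; from workcell import bot
print(plan(bot.get_obs(),(.566,-.1753,.116),87.7))
E
```

```text
(array([-0.0013, -0.005 ,  0.0805]), array([-0.25, -0.03, -0.31]))
```

>>> jog_arm --jaw '[0.4,0.4,0.4,0.4,0.4,0.4,0.4,0.4]' --linear '[[0,-0.005,0.012],[-0.001,-0.005,0.024],[-0.001,-0.005,0.036],[-0.001,-0.005,0.048],[-0.001,-0.005,0.06],[-0.001,-0.005,0.072],[-0.001,-0.005,0.08],[-0.001,-0.005,0.08]]' --delta_rot '[[0,0,0],[0,0,0],[0,0,0],[0,0,0],[0,0,0],[0,0,0],[0,0,0],[0,0,0]]'

```text
clock: 2.82
eef_pos: [0.5648, -0.1716, 0.1185]
tool_rot: [0.722, 0.692, -0.001, -0.002]
ft_force: [-0.6, 0.2, 2.1]
grip_width: 0.0515
```

>>> jog_arm --jaw '[0.6,0.7,0.8,0.85,0.85,0.85,0.85,0.85]' --linear '[[0,0,0],[0,0,0],[0,0,0],[0,0,0],[0,0,0],[0,0,0],[0,0,0],[0,0,0]]' --delta_rot '[[0,0,0],[0,0,0],[0,0,0],[0,0,0],[0,0,0],[0,0,0],[0,0,0],[0,0,0]]'

```text
clock: 3.48
eef_pos: [0.5672, -0.1733, 0.1216]
tool_rot: [0.722, 0.692, 0.0, 0.001]
ft_force: [-1.4, -0.5, 6.2]
grip_width: 0.018
```

```bash
python3 - <<'E'
from h import *; from workcell import bot
o=bot.get_obs();print(o["eef_pos"],o["grip_width"],o["clock"],o["ft_force"],o["ft_torque"])
im,d=bot.camera("wrist");cv2.imwrite("pics/w2.png",im[:,:,::-1])
E
```

```text
[ 0.56722989 -0.17326601  0.12157532] 0.018003683792594954 3.4833 [-1.38811983 -0.53193394  6.21034266] [-0.02877391  0.30660192  0.19312149]
```

View pics/w2.png

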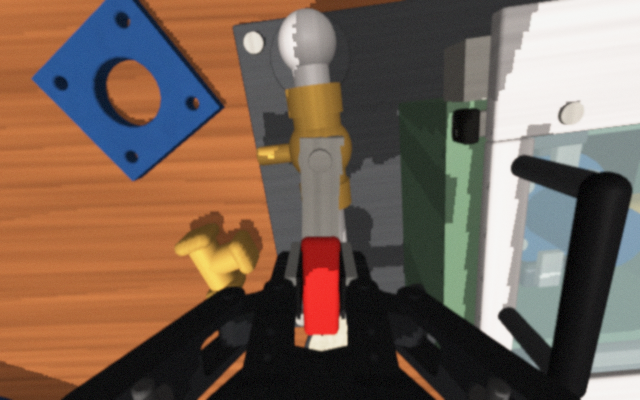

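>>> jog_arm --jaw '[0.85,0.85,0.85,0.85,0.85,0.85,0.85,0.85]' --linear '[[-0.0048,-0.0002,0],[-0.0095,-0.0008,0],[-0.0142,-0.0019,0],[-0.0188,-0.0033,0],[-0.0232,-0.0052,0],[-0.0275,-0.0074,0],[-0.0315,-0.0099,0],[-0.0354,-0.0129,0]]' --delta_rot '[[0,0,5],[0,0,10],[0,0,15],[0,0,20],[0,0,25],[0,0,30],[0,0,35],[0,0,40]]'

```text
clock: 4.2
eef_pos: [0.5532, -0.2081, 0.1216]
tool_rot: [0.916, 0.401, 0.001, 0.001]
ft_force: [0.2, 1.8, 5.8]
grip_width: 0.0186
```

>>> jog_arm --jaw '[0.85,0.85,0.85,0.85,0.85,0.85,0.85,0.85]' --linear '[[-0.0048,-0.0002,0],[-0.0095,-0.0008,0],[-0.0142,-0.0019,0],[-0.0188,-0.0033,0],[-0.0232,-0.0052,0],[-0.0275,-0.0074,0],[-0.0315,-0.0099,0],[-0.0339,-0.0117,0]]' --delta_rot '[[0,0,5],[0,0,10],[0,0,15],[0,0,20],[0,0,25],[0,0,30],[0,0,35],[0,0,38]]'

```text
clock: 4.87
eef_pos: [0.5218, -0.2255, 0.1216]
tool_rot: [0.997, 0.081, 0.002, 0.001]
ft_force: [1.3, -1.4, 4.5]
grip_width: 0.0184
```

```bash
python3 - <<'E'
from h import *; from workcell import bot
o=bot.get_obs();print(o["eef_pos"],o["grip_width"],o["clock"],o["ft_force"],o["ft_torque"],o["tool_rot"])
import pickle
im,d=bot.camera("wrist");c=bot.calibration("wrist");cv2.imwrite("pics/w3.png",im[:,:,::-1]);pickle.dump((o,c,d),open("pics/w3.pkl","wb"))
E
```

```text
[ 0.52177543 -0.22549016  0.12161407] 0.018398621966543266 4.8667 [ 1.32659823 -1.35547019  4.45553252] [-0.04804695 -0.13392194  0.29134337] [9.96680581e-01 8.13911735e-02 1.70165772e-03 6.32743834e-04]
```

View pics/w3.png

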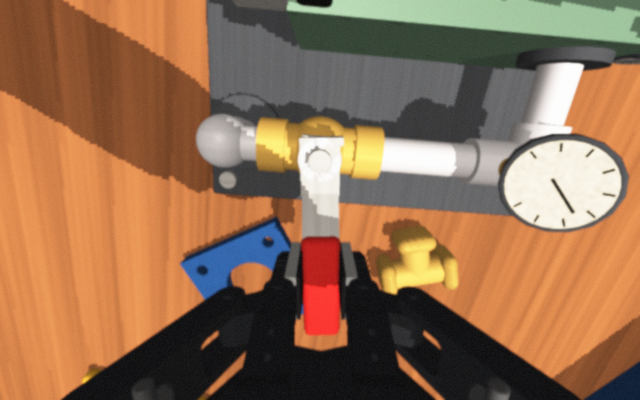

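>>> jog_arm --jaw '[0.85,0.85,0.85,0.85,0.85,0.85,0.85,0.85]' --linear '[[-0.001,0,0],[-0.0019,0,0],[-0.0029,-0.0001,0],[-0.0038,-0.0001,0],[-0.0043,-0.0002,0],[-0.0048,-0.0002,0],[-0.0053,-0.0003,0],[-0.0053,-0.0003,0]]' --delta_rot '[[0,0,1],[0,0,2],[0,0,3],[0,0,4],[0,0,4.5],[0,0,5],[0,0,5.5],[0,0,5.5]]'

```text
clock: 5.58
eef_pos: [0.5167, -0.2261, 0.1216]
tool_rot: [0.999, 0.036, 0.002, 0.001]
ft_force: [0.0, -1.3, 6.0]
grip_width: 0.0184
```

```bash
python3 - <<'E'
from h import *; from workcell import bot
o=bot.get_obs();print(o["eef_pos"],o["ft_force"],o["ft_torque"],o["tool_rot"],2*np.degrees(np.arctan2(o["tool_rot"][1],o["tool_rot"][0])))
E
```

```text
[ 0.51674199 -0.22612939  0.12159821] [ 0.02510024 -1.33816243  5.99642765] [-0.17439078 -0.06259747  0.2056437 ] [9.99360240e-01 3.57220059e-02 1.52552077e-03 8.49662444e-04] 4.094317667369579
```

>>> jog_arm --jaw '[0.85,0.85,0.85,0.85,0.85,0.85,0.85,0.85]' --linear '[[-0.0005,0,0],[-0.001,0,0],[-0.0014,0,0],[-0.0019,0,0],[-0.0024,0,0],[-0.0029,-0.0001,0],[-0.0029,-0.0001,0],[-0.0029,-0.0001,0]]' --delta_rot '[[0,0,0.5],[0,0,1],[0,0,1.5],[0,0,2],[0,0,2.5],[0,0,3],[0,0,3],[0,0,3]]'

```text
clock: 6.25
eef_pos: [0.5165, -0.2261, 0.1217]
tool_rot: [1.0, 0.011, 0.004, 0.001]
ft_force: [8.5, -1.7, 2.4]
grip_width: 0.0182
```

```bash
python3 - <<'E'
from h import *; from workcell import bot
o=bot.get_obs();print(o["eef_pos"],o["ft_force"],o["ft_torque"],o["tool_rot"],2*np.degrees(np.arctan2(o["tool_rot"][1],o["tool_rot"][0])))
E
```

```text
[ 0.5164876  -0.22613766  0.12165864] [ 8.54802422 -1.66370671  2.42684197] [-0.29078556 -1.62553153  1.58969673] [0.99992565 0.01147312 0.00400734 0.00100414] 1.3147627658107208
```

>>> jog_arm --jaw '[0.75,0.65,0.55,0.5,0.5,0.5,0.5,0.5]' --linear '[[0,0,0],[0,0,0],[0,0,0],[0,0,0],[0,0,0],[0,0,-0.01],[0,0,-0.025],[0,0,-0.045]]' --delta_rot '[[0,0,0],[0,0,0],[0,0,0],[0,0,0],[0,0,0],[0,0,0],[0,0,0],[0,0,0]]'

```text
clock: 6.92
eef_pos: [0.5111, -0.2252, 0.1647]
tool_rot: [1.0, 0.009, -0.002, -0.001]
ft_force: [1.2, 0.0, 0.4]
grip_width: 0.0429
```

```bash
python3 - <<'E'
from h import *; from workcell import bot
import pickle
o=bot.get_obs();print(o["eef_pos"],o["grip_width"],o["ft_force"],o["ft_torque"])
im,d=bot.camera("wrist");c=bot.calibration("wrist");cv2.imwrite("pics/w4.png",im[:,:,::-1]);pickle.dump((o,c,d),open("pics/w4.pkl","wb"))
im=im.astype(int);m=(im[:,:,0]>140)&(im[:,:,1]<70)&(im[:,:,2]<70)
n,l,st,_=cv2.connectedComponentsWithStats(m.astype(np.uint8));k=1+st[1:,4].argmax();v,u=np.nonzero(l==k)
P=atz(c,np.c_[u,v],.1205)[:,:2];print(st[k],cv2.minAreaRect((P*1000).astype(np.float32)))
r=R.from_euler("z",4.587,degrees=True);
G=r.inv().apply(np.c_[P-[.5625,.0878],0*P[:,0]])[:,:2]
print("rig frame",cv2.minAreaRect((G*1000).astype(np.float32)),G.mean(0))
E
```

```text
[ 0.51111203 -0.22518843  0.16471697] 0.04287543437878461 [1.20315843 0.04893391 0.4456194 ] [-0.01874029 -0.07853074 -0.01865897]
[ 313  211   33   78 2173] ((520.7377319335938, -242.80189514160156), (19.97606658935547, 60.421600341796875), 4.785871505737305)
rig frame ((-68.06768798828125, -326.2030944824219), (19.976102828979492, 60.42160415649414), 0.19885867834091187) [-0.06798226 -0.32458993]
```

View pics/w4.png

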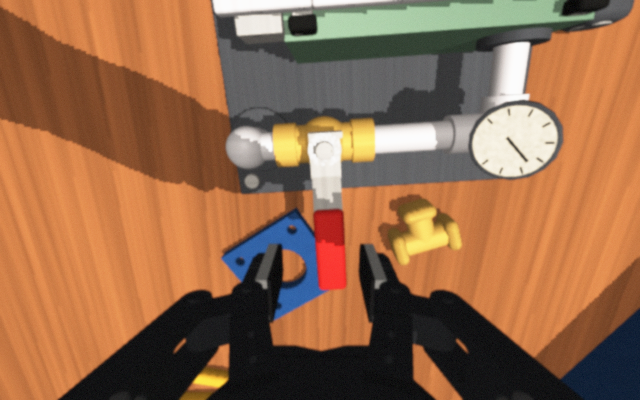

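The picture shows the handle square across the pipe, with the sleeve from (328,211) to (331,289). Its measured angle is 0.2° off rig -y, and the stop was felt. Now I'll go to the knob.

```bash
python3 - <<'E'
from h import *; from workcell import bot
o=bot.get_obs();print(o["eef_pos"],o["joint_pos"]);print(plan(o,(.4655,.015,.250),94.6))
E
```

```text
[ 0.51383105 -0.22638191  0.17015209] [-4.14963681e-01  4.01517824e-01  2.43250872e-02  1.18878747e+00
 -5.11951932e-05  1.13806412e+00]
(array([-0.0437, -0.242 , -0.0805]), array([ 2.900e-01, -9.000e-02, -9.358e+01]))
```

>>> jog_arm --jaw '[0.3,0.3,0.3,0.3,0.3,0.3,0.3,0.3]' --linear '[[0,0,-0.02],[0,-0.005,-0.05],[0,-0.02,-0.08],[-0.01,-0.045,-0.08],[-0.015,-0.075,-0.08],[-0.02,-0.105,-0.08],[-0.025,-0.135,-0.08],[-0.03,-0.165,-0.08]]' --delta_rot '[[0,0,-3],[0,0,-9],[0,0,-15.5],[0,0,-22],[0,0,-28.5],[0,0,-35],[0,0,-41.5],[0,0,-48]]'

```text
clock: 7.63
eef_pos: [0.4789, -0.0601, 0.246]
tool_rot: [0.909, 0.417, 0.0, 0.0]
ft_force: [0.8, 0.7, -0.3]
grip_width: 0.0594
```

```bash
python3 - <<'E'
from h import *; from workcell import bot
o=bot.get_obs();print(o["eef_pos"]);print(plan(o,(.4655,.015,.250),94.6))
E
```

```text
[ 0.47889195 -0.06013883  0.24595189]
(array([ 0.0482, -0.0591, -0.0041]), array([ 4.000e-02, -1.000e-02, -4.529e+01]))
```

>>> jog_arm --jaw '[0.3,0.3,0.3,0.3,0.3,0.3,0.3,0.3]' --linear '[[0.008,-0.01,0],[0.016,-0.02,0],[0.024,-0.03,0],[0.032,-0.04,0],[0.04,-0.05,0],[0.045,-0.056,0],[0.048,-0.059,0],[0.048,-0.059,0]]' --delta_rot '[[0,0,-6.5],[0,0,-13],[0,0,-19.5],[0,0,-26],[0,0,-32.5],[0,0,-39],[0,0,-45.3],[0,0,-45.3]]'

```text
clock: 8.3
eef_pos: [0.4662, 0.0144, 0.2459]
tool_rot: [0.679, 0.734, 0.0, 0.0]
ft_force: [-0.9, -1.2, 0.4]
grip_width: 0.06
```

```bash
python3 - <<'E'
from h import *; from workcell import bot
import pickle
im,d=bot.camera("wrist");im,d=bot.camera("wrist");c=bot.calibration("wrist");o=bot.get_obs();print(o["eef_pos"]);print(plan(o,(.4655,.015,.250),94.6));cv2.imwrite("pics/w5.png",im[:,:,::-1]);pickle.dump((o,c,d),open("pics/w5.pkl","wb"))
E
```

```text
[0.46641844 0.01363976 0.24569495]
(array([ 0.0014, -0.0008, -0.0043]), array([ 0.02,  0.02, -0.41]))
```

View pics/w5.png

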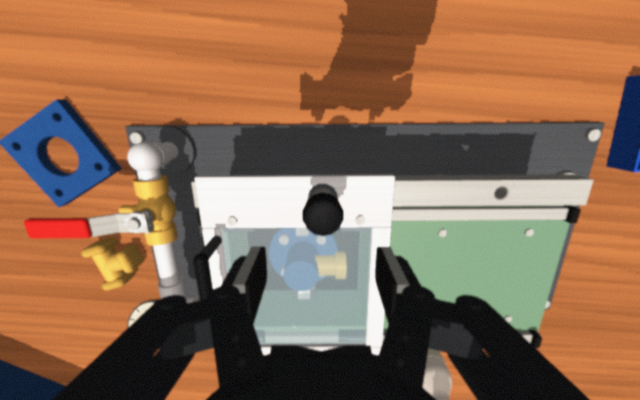

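The wrist picture shows the knob at (323,213) between the jaws' lines, the cover shut, and the second index hole at (501,193).

```bash
python3 - <<'E'
from h import *; from workcell import bot
import pickle
o,c,d=pickle.load(open("pics/w5.pkl","rb"));s=bot.calibration("scene");t=bot.calibration("top")
print(atz(c,[(323,213)],.177),d[213,323],world(c,[(323,213)],[d[213,323]]))
print(tri([c,s],[(323,213),(305,166.0)]), tri([c,s,t],[(323,213),(305,165.5),(314.6,229.6)]))
print("hole",atz(c,[(501,193)],.108),"exp rig y", )
r=R.from_euler("z",4.587,degrees=True);print(r.inv().apply(atz(c,[(501,193)],.108)-[.5625,.0878,0]))
E
```

```text
[[0.4600875  0.01420444 0.177     ]] 0.20800002 [[0.45973012 0.01416893 0.17793369]]
(array([0.46510213, 0.01557811, 0.16566406]), [np.float64(0.0011266927671967665), np.float64(0.0011266927671965794)]) (array([0.46470771, 0.01557707, 0.16725036]), [np.float64(0.0012916860976645538), np.float64(0.0013844496736841283), np.float64(0.00016893285931468495)])
hole [[0.45304497 0.18781535 0.108     ]] exp rig y
[[-0.10110595  0.10844843  0.108     ]]
```

>>> jog_arm --jaw '[0.3,0.3,0.3,0.3,0.3,0.3,0.3,0.3]' --linear '[[0.001,-0.0025,0.012],[0.001,-0.0025,0.026],[0.001,-0.0025,0.04],[0.001,-0.0025,0.054],[0.001,-0.0025,0.066],[0.001,-0.0025,0.076],[0.001,-0.0025,0.083],[0.001,-0.0025,0.083]]' --delta_rot '[[0,0,0],[0,0,0],[0,0,0],[0,0,0],[0,0,0],[0,0,0],[0,0,0],[0,0,0]]'

```text
clock: 9.07
eef_pos: [0.4629, 0.0141, 0.161]
tool_rot: [0.681, 0.733, -0.001, -0.001]
ft_force: [0.4, 0.1, -0.4]
grip_width: 0.0599
```

>>> jog_arm --jaw '[0.45,0.55,0.65,0.7,0.7,0.7,0.7,0.7]' --linear '[[0,0,0],[0,0,0],[0,0,0],[0,0,0],[0,0,0],[0,0,0],[0,0,0],[0,0,0]]' --delta_rot '[[0,0,0],[0,0,0],[0,0,0],[0,0,0],[0,0,0],[0,0,0],[0,0,0],[0,0,0]]'

```text
clock: 9.73
eef_pos: [0.4645, 0.0152, 0.1635]
tool_rot: [0.68, 0.734, 0.001, 0.0]
ft_force: [-1.1, 3.7, 5.1]
grip_width: 0.0302
```

```bash
python3 - <<'E'
from h import *; from workcell import bot
o=bot.get_obs();print(o["eef_pos"],o["grip_width"],o["clock"],o["ft_force"],o["ft_torque"])
im,d=bot.camera("wrist");cv2.imwrite("pics/w6.png",im[:,:,::-1])
E
```

```text
[0.46449121 0.01523714 0.16346367] 0.030175117104057975 9.7333 [-1.12785594  3.67400178  5.11080647] [0.76407411 0.34009746 0.01235034]
```

View pics/w6.png

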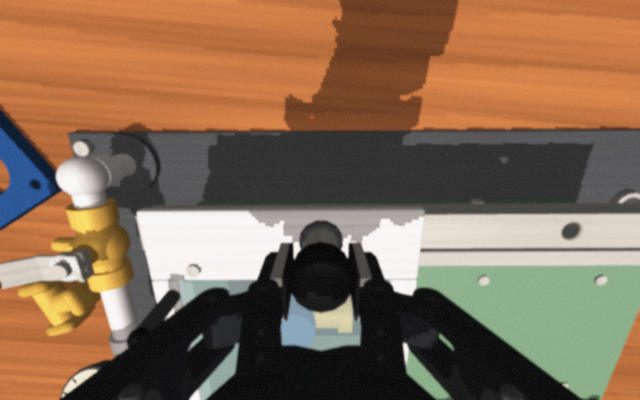

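>>> jog_arm --jaw '[0.7,0.7,0.7,0.7,0.7,0.7,0.7,0.7]' --linear '[[0,0,-0.002],[0,0,-0.004],[0,0,-0.006],[0,0,-0.008],[0,0,-0.01],[0,0,-0.012],[0,0,-0.013],[0,0,-0.013]]' --delta_rot '[[0,0,0],[0,0,0],[0,0,0],[0,0,0],[0,0,0],[0,0,0],[0,0,0],[0,0,0]]'

```text
clock: 10.45
eef_pos: [0.4643, 0.0152, 0.1736]
tool_rot: [0.68, 0.734, 0.0, -0.001]
ft_force: [6.1, 4.4, -13.9]
grip_width: 0.0304
```

```bash
python3 - <<'E'
from h import *; from workcell import bot
o=bot.get_obs();print(o["eef_pos"],o["grip_width"],o["clock"],o["ft_force"],o["ft_torque"])
im,d=bot.camera("wrist");cv2.imwrite("pics/w7.png",im[:,:,::-1])
im,d=bot.camera("scene");cv2.imwrite("pics/s7.png",cv2.resize(im[130:230,250:400,::-1],None,fx=5,fy=5,interpolation=cv2.INTER_CUBIC))
r=R.from_quat(o["tool_rot"]);a=np.radians(4.587);print("dir in tool",r.inv().apply([-np.sin(a),np.cos(a),0]))
E
```

```text
[0.46432892 0.0152107  0.1735724 ] 0.03039004008018282 10.45 [  6.0654681    4.39943582 -13.94455007] [ 0.80842535 -1.23662129 -0.00214352]
dir in tool [ 0.99999154 -0.00386262  0.00141095]
```

View pics/s7.png

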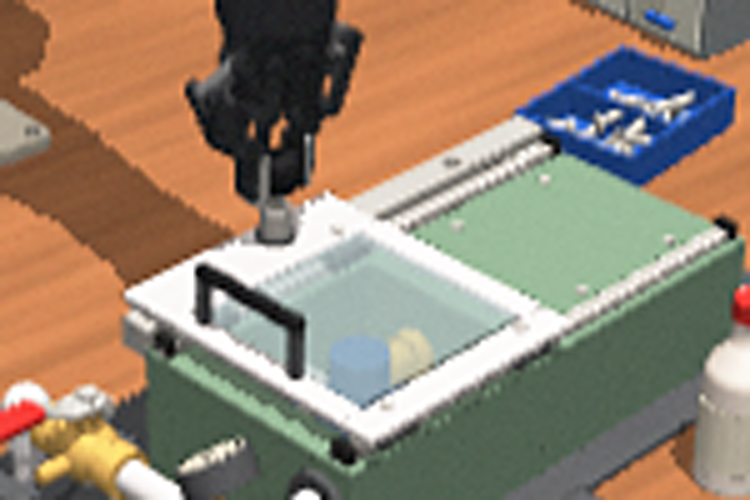

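>>> jog_arm --jaw '[0.7,0.7,0.7,0.7,0.7,0.7,0.7,0.7]' --linear '[[0,0,-0.0015],[0,0,-0.0015],[0.002,0,-0.0015],[0.005,0,-0.0015],[0.009,0,-0.0015],[0.014,0,-0.0015],[0.02,0,-0.0015],[0.025,0,-0.0015]]' --delta_rot '[[0,0,0],[0,0,0],[0,0,0],[0,0,0],[0,0,0],[0,0,0],[0,0,0],[0,0,0]]'

```text
clock: 11.22
eef_pos: [0.4624, 0.0382, 0.1747]
tool_rot: [0.68, 0.733, -0.002, 0.001]
ft_force: [6.3, -2.4, -15.3]
grip_width: 0.0299
```

>>> jog_arm --jaw '[0.7,0.7,0.7,0.7,0.7,0.7,0.7,0.7]' --linear '[[0.008,0,0],[0.02,0,0],[0.034,0,0],[0.048,0,0],[0.062,0,0],[0.076,0,0],[0.086,0,0],[0.09,0,0]]' --delta_rot '[[0,0,0],[0,0,0],[0,0,0],[0,0,0],[0,0,0],[0,0,0],[0,0,0],[0,0,0]]'

```text
clock: 11.88
eef_pos: [0.4551, 0.1286, 0.1743]
tool_rot: [0.68, 0.733, -0.002, 0.001]
ft_force: [5.2, -3.3, -13.5]
grip_width: 0.0303
```

>>> jog_arm --jaw '[0.7,0.7,0.7,0.7,0.7,0.7,0.7,0.7]' --linear '[[0.006,0,0],[0.014,0,0],[0.022,0,0],[0.03,0,0],[0.036,0,0],[0.041,0,0],[0.045,0,0],[0.048,0,0]]' --delta_rot '[[0,0,0],[0,0,0],[0,0,0],[0,0,0],[0,0,0],[0,0,0],[0,0,0],[0,0,0]]'

```text
clock: 12.55
eef_pos: [0.4514, 0.1753, 0.1741]
tool_rot: [0.68, 0.733, -0.003, 0.001]
ft_force: [4.4, -1.3, -14.4]
grip_width: 0.0303
```

```bash
python3 - <<'E'
from h import *; from workcell import bot
o=bot.get_obs();print(o["eef_pos"],o["grip_width"],o["clock"],o["ft_force"],o["ft_torque"], np.linalg.norm(o["eef_pos"][:2]-[.4643,.0152]))
im,d=bot.camera("wrist");cv2.imwrite("pics/w8.png",im[:,:,::-1])
E
```

```text
[0.45138422 0.17533355 0.17407354] 0.030324037188757223 12.55 [  4.44748348  -1.34520374 -14.38442462] [-0.28211353 -1.06024765  0.02016313] 0.16065357895486038
```

View pics/w8.png

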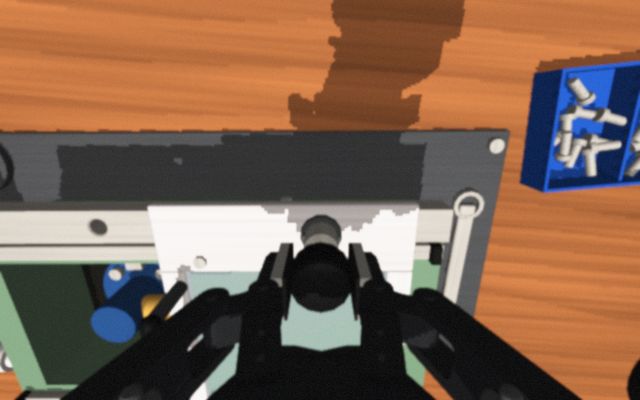

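The cover has followed, with the chamber uncovered and the knob still gripped at about 0.16 m. I'll ease it on to the end stop.

>>> jog_arm --jaw '[0.7,0.7,0.7,0.7,0.7,0.7,0.7,0.7]' --linear '[[0.002,0,0],[0.004,0,0],[0.006,0,0],[0.0075,0,0],[0.009,0,0],[0.0095,0,0],[0.01,0,0],[0.01,0,0]]' --delta_rot '[[0,0,0],[0,0,0],[0,0,0],[0,0,0],[0,0,0],[0,0,0],[0,0,0],[0,0,0]]'

```text
clock: 13.27
eef_pos: [0.4506, 0.1854, 0.1746]
tool_rot: [0.68, 0.733, -0.002, 0.001]
ft_force: [5.1, -1.4, -14.6]
grip_width: 0.0303
```

```bash
python3 - <<'E'
from h import *; from workcell import bot
o=bot.get_obs();print(o["eef_pos"],o["clock"],o["ft_force"],o["ft_torque"], np.linalg.norm(o["eef_pos"][:2]-[.4643,.0152]))
E
```

```text
[0.45056376 0.18539964 0.17462029] 13.2667 [  5.09383588  -1.42421134 -14.60689166] [-0.2448539  -1.09269929  0.06361568] 0.17075304797245308
```

>>> jog_arm --jaw '[0.7,0.7,0.7,0.7,0.7,0.7,0.7,0.7]' --linear '[[0.0005,0,0],[0.001,0,0],[0.0015,0,0],[0.002,0,0],[0.0025,0,0],[0.003,0,0],[0.003,0,0],[0.003,0,0]]' --delta_rot '[[0,0,0],[0,0,0],[0,0,0],[0,0,0],[0,0,0],[0,0,0],[0,0,0],[0,0,0]]'

```text
clock: 13.93
eef_pos: [0.4505, 0.186, 0.1744]
tool_rot: [0.681, 0.733, -0.004, 0.003]
ft_force: [5.9, -8.6, -14.8]
grip_width: 0.0304
```

```bash
python3 - <<'E'
from h import *; from workcell import bot
o=bot.get_obs();print(o["eef_pos"],o["clock"],o["ft_force"],o["ft_torque"], np.linalg.norm(o["eef_pos"][:2]-[.4643,.0152]))
E
```

```text
[0.45049419 0.18598836 0.17441475] 13.9333 [  5.87017603  -8.59569134 -14.77368023] [-1.48392548 -1.23607506  0.15634606] 0.17134545112214977
```

Contact: the force rises while the motion stops at 0.171 m. I'll lower the knob with the spring, then let go.

>>> jog_arm --jaw '[0.7,0.7,0.7,0.7,0.7,0.7,0.7,0.7]' --linear '[[-0.001,0,0.002],[-0.0015,0,0.004],[-0.0015,0,0.006],[-0.0015,0,0.008],[-0.0015,0,0.01],[-0.0015,0,0.012],[-0.0015,0,0.014],[-0.0015,0,0.0145]]' --delta_rot '[[0,0,0],[0,0,0],[0,0,0],[0,0,0],[0,0,0],[0,0,0],[0,0,0],[0,0,0]]'

```text
clock: 14.6
eef_pos: [0.4507, 0.1859, 0.1635]
tool_rot: [0.68, 0.733, -0.002, 0.002]
ft_force: [-3.4, -8.7, 10.2]
grip_width: 0.0305
```

```bash
python3 - <<'E'
from h import *; from workcell import bot
o=bot.get_obs();print(o["eef_pos"],o["clock"],o["ft_force"],o["ft_torque"], np.linalg.norm(o["eef_pos"][:2]-[.4643,.0152]))
E
```

```text
[0.45069783 0.18585634 0.16345452] 14.6 [-3.40010037 -8.67839123 10.19585488] [-1.55467538  0.53419247  0.12962905] 0.1711975659955677
```

>>> jog_arm --jaw '[0.6,0.5,0.4,0.3,0.3,0.3,0.3,0.3]' --linear '[[0,0,0],[0,0,0],[0,0,0],[0,0,0],[0,0,0],[0,0,-0.01],[0,0,-0.03],[0,0,-0.06]]' --delta_rot '[[0,0,0],[0,0,0],[0,0,0],[0,0,0],[0,0,0],[0,0,0],[0,0,0],[0,0,0]]'

```text
clock: 15.27
eef_pos: [0.449, 0.188, 0.2212]
tool_rot: [0.68, 0.733, -0.003, -0.001]
ft_force: [-0.4, 1.4, 0.9]
grip_width: 0.0601
```

>>> jog_arm --jaw '[0.3,0.3,0.3,0.3,0.3,0.3,0.3,0.3]' --linear '[[0,0,-0.03],[0,0,-0.06],[0,-0.02,-0.08],[0,-0.04,-0.08],[0,-0.06,-0.08],[0,-0.08,-0.08],[0,-0.1,-0.08],[0,-0.1,-0.08]]' --delta_rot '[[0,0,0],[0,0,0],[0,0,0],[0,0,0],[0,0,0],[0,0,0],[0,0,0],[0,0,0]]'

```text
clock: 15.93
eef_pos: [0.348, 0.1805, 0.3035]
tool_rot: [0.679, 0.734, -0.0, -0.0]
ft_force: [-0.9, 0.1, 0.3]
grip_width: 0.0599
```

```bash
python3 - <<'E'
from h import *; from workcell import bot
import pickle
o=bot.get_obs();print(o["eef_pos"],o["clock"],o["ft_force"])
D={}
for n in("scene","top","wrist"):
    im,d=bot.camera(n);c=bot.calibration(n);D[n]=(c,d);cv2.imwrite(f"pics/{n}9.png",im[:,:,::-1])
pickle.dump(D,open("pics/9.pkl","wb"))
im=cv2.imread("pics/scene9.png");a=cv2.resize(im[130:250,240:430],None,fx=4,fy=4,interpolation=cv2.INTER_CUBIC)
cv2.imwrite("pics/s9z.png",a)
E
```

```text
[0.34801204 0.18049274 0.30346568] 15.9333 [-0.8851167   0.09309924  0.33910016]
```

View pics/s9z.png

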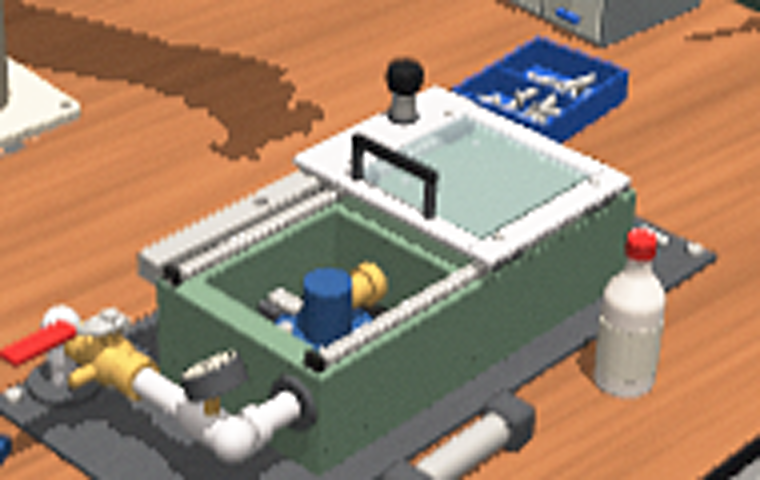

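View pics/wrist9.png

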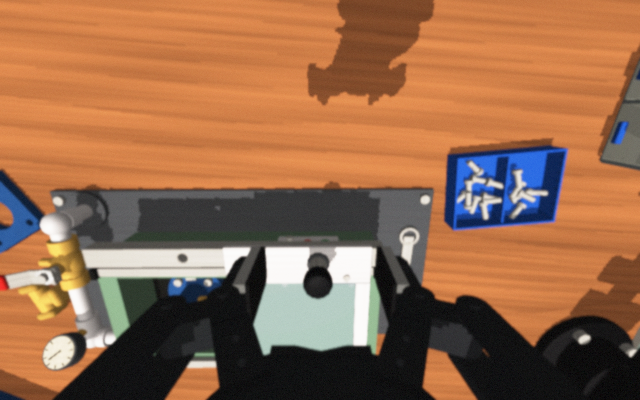

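View pics/top9.png

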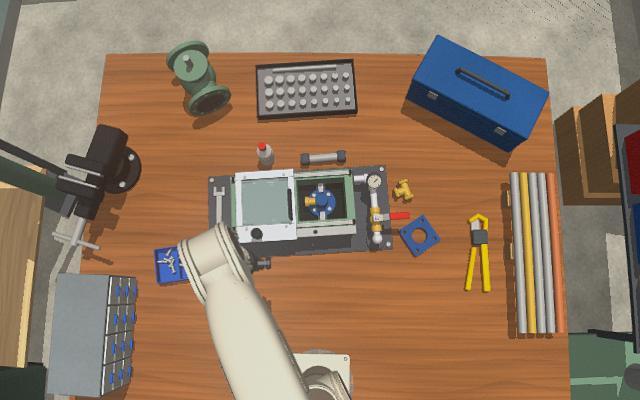

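The pictures show the cover open over the chamber, the knob at (341,149) in the scene view and (256,233) in the top view, and the handle across its pipe. I'll check the plunger height and the cover value.

```bash
python3 - <<'E'
from h import *
import pickle
D=pickle.load(open("pics/9.pkl","rb"))
ct,dt=D["top"];cs,ds=D["scene"];cw,dw=D["wrist"]
def blob(f,roi,d=None):
    im=cv2.imread(f).astype(int).max(2);m=np.zeros(im.shape,bool);m[roi[0]:roi[1],roi[2]:roi[3]]=im[roi[0]:roi[1],roi[2]:roi[3]]<50
    n,l,s,c=cv2.connectedComponentsWithStats(m.astype(np.uint8));k=1+s[1:,4].argmax();return l==k,c[k],s[k]
for f,c,d,roi in(("top0",None,np.load("pics/top0_d.npy"),(220,240,305,325)),("top9",None,dt,(223,243,246,266))):
    m,ce,s=blob(f"pics/{f}.png",roi);v,u=np.nonzero(m);Q=world(ct,np.c_[u,v],d[m]);print(f,ce,s,np.percentile(Q[:,2],[50,75,90]).round(4),np.median(Q,0).round(4))
for f,roi in(("scene0",(155,178,295,315)),("scene9",(140,162,330,352))):
    m,ce,s=blob(f"pics/{f}.png",roi);print(f,ce,s)
    d=np.load("pics/scene0_d.npy") if f=="scene0" else ds
    v,u=np.nonzero(m);Q=world(cs,np.c_[u,v],d[m]);print(np.percentile(Q[:,2],[5,50,95]).round(4),np.median(Q,0).round(4))
m,ce,s=blob("pics/wrist9.png",(266,300,302,334));v,u=np.nonzero(m);Q=world(cw,np.c_[u,v],dw[m]);print("w",ce,s,np.percentile(Q[:,2],[50,90]),np.median(Q,0))
E
```

```text
top0 [319. 227.] [319 227   1   1   1] [0.1689 0.1689 0.1689] [0.4723 0.0028 0.1689]Traceback (most recent call last):
  File "<stdin>", line 9, in <module>
  File "<stdin>", line 7, in blob
ValueError: attempt to get argmax of an empty sequence
```

```bash
python3 - <<'E'
from h import *
import pickle
D=pickle.load(open("pics/9.pkl","rb"))
ct,dt=D["top"];cs,ds=D["scene"];cw,dw=D["wrist"]
r=R.from_euler("z",4.587,degrees=True)
def go(f,c,d,roi,thr=85):
    im=cv2.imread(f"pics/{f}.png").astype(int).max(2);m=np.zeros(im.shape,bool);m[roi[0]:roi[1],roi[2]:roi[3]]=im[roi[0]:roi[1],roi[2]:roi[3]]<thr
    n,l,s,ce=cv2.connectedComponentsWithStats(m.astype(np.uint8));k=1+s[1:,4].argmax();m=l==k
    v,u=np.nonzero(m);Q=world(c,np.c_[u,v],d[m]);print(f,ce[k].round(2),s[k],"z",np.percentile(Q[:,2],[5,50,75,95]).round(4),"med",np.median(Q,0).round(4))
    return ce[k]
a0=go("top0",ct,np.load("pics/top0_d.npy"),(220,240,305,325));a9=go("top9",ct,dt,(223,243,246,266))
b0=go("scene0",cs,np.load("pics/scene0_d.npy"),(155,178,295,315));b9=go("scene9",cs,ds,(140,162,330,352))
w9=go("wrist9",cw,dw,(268,300,302,334),60)
for a,b in((a0,b0),(a9,b9)):
    p,e=tri([ct,cs],[a,b]);print(p,e,"rig",r.inv().apply(p-[.5625,.0878,0]))
E
```

```text
top0 [314.59 229.42] [310 224  10  12  86] z [0.1685 0.1754 0.1773 0.1809] med [0.464  0.0144 0.1754]
top9 [256.4  233.23] [252 228  10  11  90] z [0.1623 0.1749 0.1776 0.1799] med [0.4506 0.1833 0.1749]
scene0 [304.89 166.82] [300 162  10  12  80] z [0.1517 0.1706 0.176  0.1785] med [0.4736 0.0089 0.1706]
scene9 [340.85 148.99] [337 145   9   9  68] z [0.1552 0.1716 0.1762 0.1794] med [0.4605 0.1778 0.1716]
wrist9 [317.46 282.01] [304 268  28  30 661] z [0.166  0.1766 0.1775 0.1783] med [0.4445 0.1845 0.1766]
[0.4659024  0.01568064 0.16324211] [np.float64(0.0001487243274460922), np.float64(0.00014872432744602104)] rig [-0.10205578 -0.06416319  0.16324211]
[0.45207081 0.18528847 0.16433985] [np.float64(0.0007480005097811119), np.float64(0.0007480005097810437)] rig [-0.10227907  0.10600755  0.16433985]
```

```bash
python3 - <<'E'
from h import *
from workcell import bot
import pickle
c=bot.calibration("top");im=cv2.imread("pics/top9.png").astype(int)
m=(im[:,:,2]>140)&(im[:,:,1]<70)&(im[:,:,0]<70);m[:,:365]=0;m[:,420:]=0;m[:200]=0;m[235:]=0
v,u=np.nonzero(m);P=atz(c,np.c_[u,v],.1205);G=R.from_euler("z",4.587,degrees=True).inv().apply(P-[.5625,.0878,0])[:,:2]
print(cv2.minAreaRect((G*1000).astype(np.float32)))
w=pickle.load(open("pics/w5.pkl","rb"));cw=w[1];q=world(cw,[(323,213)],[w[2][213,323]]);print("knob top shut",q)
D=pickle.load(open("pics/9.pkl","rb"));cw,dw=D["wrist"];print("knob top open",world(cw,[(317,284)],[dw[284,317]]))
a=cv2.imread("pics/top0.png").astype(int);b=cv2.imread("pics/top9.png").astype(int);d=np.abs(a-b).max(2)
for n,(y0,y1,x0,x1) in dict(spray=(140,168,255,275),stub=(148,167,300,348),tee=(177,202,391,415),flange=(214,258,398,441),shears=(210,295,463,495),wrench=(183,240,211,226)).items(): print(n,(d[y0:y1,x0:x1]>40).sum())
print(bot.job_done())
E
```

```text
((-70.17937469482422, -320.051513671875), (19.453956604003906, 55.73988723754883), 0.07911578565835953)
knob top shut [[0.45973012 0.01416893 0.17793369]]
knob top open [[0.44619081 0.18419494 0.17753129]]
spray 0
stub 37
tee 0
flange 63
shears 0
wrench 174
the job is handed in; nothing more can be done
None
```

```bash
python3 - <<'E'
import cv2,numpy as np
a=cv2.imread("pics/top0.png");b=cv2.imread("pics/top9.png")
f=lambda i:cv2.resize(i[140:262,205:445],None,fx=3,fy=2.4)
cv2.imwrite("pics/cmp.png",np.vstack([f(a),f(b)]))
E
```

```text
(no output)
```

View pics/cmp.png

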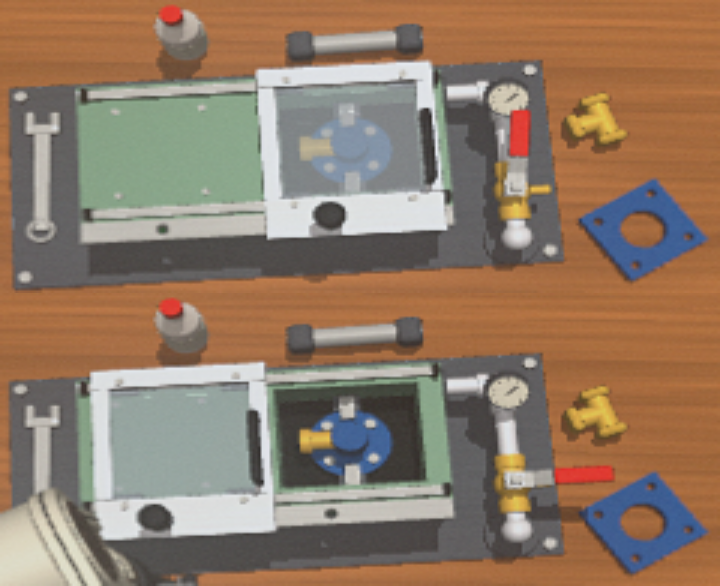

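The air is shut, and the guard cover is fully open with its plunger dropped into the second hole. I handed the job in about 16 s into the 67 s allowed, with the robot clear of everything.

- **Cock:** I gripped the red handle and turned it until I felt the stop, at about 1.6 N m and 8.5 N. The last top view puts it at 0.1° from square and pointing to rig -y, and the gauge needle has moved. The handle stood about 6° clockwise of fully open at the start, so it was not exactly in line with its pipe.
- **Cover and plunger:** Only then did I lift the knob, about 12 mm judging by the spring force, and slide the cover until it met the end stop. I lowered the knob and let go. From two cameras the cover moved 170 mm. The knob's middle is at z = 164 mm, against 163 mm when shut. The knob top reads 177.5 mm, against 177.9 mm before. A pin still riding on the bar would read 10 mm higher. These readings are good to about 1 mm, and I did not push on the cover to test the lock.
- **Other things on the bench:** The spray bottle, tee and shears show no change between the first and last top pictures. A few pixels changed around the pipe stub and flange. I put these down to shadows and the moved handle, as both look in place. The arm hid the lower part of the wrench in the last top view. The part of it that shows is in place, and the wrist view also shows its ring end on the ledge.

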